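# Close a dust extractor's filter box

### The arm

A 6-joint arm with a two-finger parallel gripper is mounted at the origin on the work surface. World frame = base frame: x ahead of the robot, y to its left, z up, the work surface at z = 0. Lengths are in mm, angles in rad, forces in N, time in s.
With the tool pointing down it reaches from about 400 to 925 mm from the base axis. Payload 12.5 kg.
Tool frame: the origin (TCP) lies on the front face of the gripper's body, between the roots of the fingers; the fingertips stand 78 mm ahead of it and the grasp point (between the pads) lies 59 mm ahead of it (env.nose_length is the distance from the TCP to the fingertips, in mm); z points along the fingers, y is the line along which they close (so a half turn about z gives the same grasp; the last joint's range is limited). The gripper opens to 95 mm and grips with 3 to 60 N. Pads are 20 mm wide; open, the fingers measure 119 mm over their backs; the gripper's body (75 mm by 180 mm) begins 59 mm behind the grasp point.
Start: joints at [1.203, 0.491, 1.559, -0, 1.092, -0.106], TCP at [161.742, 603.72, 292.261] pointing down, gripper open.
Joint ranges: [-3.1, 3.1], [-0.84, 2.19], [0.05, 2.79], [-1.13, 4.28], [0.06, 2.93], [-2.69, 2.69]. Speed limits (rad/s): [2.22, 2.22, 2.79, 3.14, 3.14, 3.14].

### API

Orientations are given as [roll, pitch, yaw] about the fixed x, y, z axes, in that order (R = Rz(yaw) Ry(pitch) Rx(roll)).
In Python, from cell import env gives the robot as it stands.
- The arm moves only by the tool jog_arm, never from a script. Its argument "motion" is a list of rows, each a list of 7 numbers: the turn, a rotation vector about the tool's x, y, z in degrees, then the shift along the tool's x, y, z in mm, then the finger opening in mm, from 0 to 95.1. In form: [[wx, wy, wz, x, y, z, hand], ...]. A call has 1 to 10 rows; each row shifts and turns the commanded pose from where the row before left it, along the tool's axes as they then stand; what a row does not reach is not made up. A row lasts 1/8 s, in which the tool goes at most 62.5 mm and 10.7 degrees, less where a joint would pass 70% of its speed; a pose out of reach is approached as far as the arm can. A call is refused whole if a number of a shift passes 62.5 or a number of a turn 10.7, either way. A call with a gripper value outside its range is refused whole. The fingers move at their own pace and stop on an object; the grip force is fixed at half the most. Time passes only in rows, so rows that do not move let the fingers close. It gives the time, the measured TCP pose, the force, the opening and the grip force at its end, in the units of the state.
- env.state(): the state, without advancing time (a new reading comes with each control period).
- env.read_camera(name): name is "side" or "top" or "wrist"; returns a dict with "color" (480x640x3 uint8, red, green, blue), "z_map" (480x640 float32, mm along the optical axis (not along the pixel's ray), 0 where there is no reading), "camera_matrix" (3x3 intrinsics, pixels), "world_to_cam" (4x4, takes a point from world to camera coordinates). Camera axes: x right, y up, looking along -z (the intrinsics and any distortion apply to the point x, -y, -z); pixel columns grow to the right and rows downward; lengths in mm; the calibration is good to about 2 mm. A picture is of the moment at which its call begins.
- env.job_done(): hands the job in; it is judged then, once.
Trained networks look in the newest picture that a camera, given by its name, has taken for a name from the list of things; names that differ only in an ending like _2 or _b are one class to them, and where a whole thing is asked for, a point or a joint stands for the part that bears it (a point fixed in the world has none). Each returns a list of dicts, best first, with "score" (0 to 1); they miss things now and then, are a little off and sometimes report something else, mostly with a low value. They report only what shows in the picture. A call takes as long as a camera call.
- env.recognise(camera, thing): "location" ([column, row] in pixels, amid what is visible of it).
The state is a dict: "t": time; "joints": joint angles; "qvel": joint speeds; "tau": joint torques, N m; "eef_pos": TCP position; "tcp_rot": TCP orientation; "ft_force": force on the tool from outside, world axes, zero at the start; "moment": the same for the moment, N m; "opening": opening from 0.0 (shut) to 1.0 (fully open); "grip_force": force on a finger pad.
Only numpy, scipy, OpenCV 4.12 (cv2) and the standard library are available. Lean on these libraries where they do the work, as an engineer would, in place of code of your own. Each camera call takes 0.05 s, during which the arm holds its last target. There are 200 camera calls.

### The job

Close the filter box: tighten the four orange clamp knobs clockwise a little at a time, each followed by the one diagonally opposite, so that the cover goes down evenly and never cocks, until it is seated flat and all four knobs are snug at about 0.56 N m and none overtightened. Disturb nothing else on the bench, and let go.

Things in the scene. Friction and masses are not known exactly. Their poses are not given: they have to be found in the camera images.
- housing: grey steel filter box of a dust extractor, 230 (x) x 190 (y) x 60 high, screwed to the bench, a black hose spigot on its +x end; origin at the centre of its underside, z up. It carries the cover and four clamps, one per corner; 0 and 2 are diagonal opposites, so are 1 and 3
- cover: aluminium cover plate 140 x 150 x 8 with a green disc, on a springy gasket (2 N per mm at each corner); origin at the centre of its underside, axes as the housing's. Starts level, underside 67.4 above the box's underside; seated on four metal seats it is 64 (3.4 lower). It sinks and tilts but cannot slide; one corner pressed down alone by d lifts the opposite one by d/3
- knob0_grip (a point): centre of the orange wing of knob 0, on its turning axis, 122 above the box's underside, at (88, 62) in the housing's x, y. Wing: 44 long along this point's x, 13 thick along its y, 32 high, free for 26 below this point. It turns about its z and gives sideways (1.5 N per mm), does not rise or sink: clockwise from above tightens, driving its clamp's toe down 4 mm per rad. It stays as left. Diagonal partner: knob 2
- knob1_grip (a point): centre of the orange wing of knob 1, on its turning axis, 122 above the box's underside, at (88, -62) in the housing's x, y. Wing: 44 long along this point's x, 13 thick along its y, 32 high, free for 26 below this point. It turns about its z and gives sideways (1.5 N per mm), does not rise or sink: clockwise from above tightens, driving its clamp's toe down 4 mm per rad. It stays as left. Diagonal partner: knob 3
- knob2_grip (a point): centre of the orange wing of knob 2, on its turning axis, 122 above the box's underside, at (-88, -62) in the housing's x, y. Wing: 44 long along this point's x, 13 thick along its y, 32 high, free for 26 below this point. It turns about its z and gives sideways (1.5 N per mm), does not rise or sink: clockwise from above tightens, driving its clamp's toe down 4 mm per rad. It stays as left. Diagonal partner: knob 0
- knob3_grip (a point): centre of the orange wing of knob 3, on its turning axis, 122 above the box's underside, at (-88, 62) in the housing's x, y. Wing: 44 long along this point's x, 13 thick along its y, 32 high, free for 26 below this point. It turns about its z and gives sideways (1.5 N per mm), does not rise or sink: clockwise from above tightens, driving its clamp's toe down 4 mm per rad. It stays as left. Diagonal partner: knob 1
- clamp0: post, diameter 18, under knob 0; origin at its foot on the box's top. Its toe presses the cover at (62, 62) in the housing's x, y. Slack before the toe meets the cover: 0.1 to 0.7 rad of knob, unseen. Knob torque: 0.34 N m of friction plus 0.004 N m per N of toe force; on the seat it climbs about 0.5 N m per rad; snug is 0.56 N m
- clamp1: post, diameter 18, under knob 1; origin at its foot on the box's top. Its toe presses the cover at (62, -62) in the housing's x, y. Slack before the toe meets the cover: 0.1 to 0.7 rad of knob, unseen. Knob torque: 0.34 N m of friction plus 0.004 N m per N of toe force; on the seat it climbs about 0.5 N m per rad; snug is 0.56 N m
- clamp2: post, diameter 18, under knob 2; origin at its foot on the box's top. Its toe presses the cover at (-62, -62) in the housing's x, y. Slack before the toe meets the cover: 0.1 to 0.7 rad of knob, unseen. Knob torque: 0.34 N m of friction plus 0.004 N m per N of toe force; on the seat it climbs about 0.5 N m per rad; snug is 0.56 N m
- clamp3: post, diameter 18, under knob 3; origin at its foot on the box's top. Its toe presses the cover at (-62, 62) in the housing's x, y. Slack before the toe meets the cover: 0.1 to 0.7 rad of knob, unseen. Knob torque: 0.34 N m of friction plus 0.004 N m per N of toe force; on the seat it climbs about 0.5 N m per rad; snug is 0.56 N m
- glue: yellow glue bottle, diameter 66, height 170 mm; origin at its underside's centre; not to be disturbed
- sand_block: grey sanding block 110 x 65 x 35 mm; origin at its underside's centre; not to be disturbed
- finish_can: blue-labelled can, diameter 76, height 110 mm; origin at its underside's centre; not to be disturbed
- driver: screwdriver with a red handle, lying, 20 high; sizes in mm; origin at its underside's centre; not to be disturbed
- dust_brush: hand brush, lying; sizes in mm; origin at its underside's centre; not to be disturbed
- screw_tray: blue open tray 120 x 90 x 40 mm; origin at its underside's centre; not to be disturbed
- wax_jar: small jar, diameter 60, height 60 mm; origin at its underside's centre; not to be disturbed

How it is judged (in metres and radians):
On the way:
1. two diagonally opposite clamps bear on the cover and have drawn it part of the way down, before it is seated ((contact force between each of clamp0, clamp2 and cover above 1 N or contact force between each of clamp1, clamp3 and cover above 1 N) and z of cover in the frame of housing between 0.0649 and 0.067 m), for 0.2 s.
At the end, for the whole second after the job is handed in: the cover is seated flat (within 0.8 mm of its seats, tilt under 0.006 rad) and at rest, every clamp presses on it with 36 to 76 N (a knob tightened to about 0.48 to 0.64 N m), the knobs are let go (z of cover in the frame of housing below 0.0648 m and angle between cover's own z axis and vertical below 0.006 rad and contact force between clamp0 and cover between 36 and 76 N and contact force between clamp1 and cover between 36 and 76 N and contact force between clamp2 and cover between 36 and 76 N and contact force between clamp3 and cover between 36 and 76 N and linear speed of cover below 0.005 m/s); the robot touches nothing.
It fails at once if the cover is cocked by more than 0.021 rad (about 3.7 mm from corner to opposite corner) (angle between cover's own z axis and vertical above 0.021 rad).
It fails at once if two neighbouring clamps press with more than 3 N each while neither of their opposites bears on the cover ((contact force between each of clamp0, clamp1 and cover above 3 N and contact force between each of clamp2, clamp3 and cover below 0.05 N) or (contact force between each of clamp1, clamp2 and cover above 3 N and contact force between each of clamp3, clamp0 and cover below 0.05 N) or (contact force between each of clamp2, clamp3 and cover above 3 N and contact force between each of clamp0, clamp1 and cover below 0.05 N) or (contact force between each of clamp3, clamp0 and cover above 3 N and contact force between each of clamp1, clamp2 and cover below 0.05 N)).
It fails at once if a knob is overtightened: its clamp presses with more than 110 N (contact force between any of clamp0, clamp1, clamp2, clamp3 and cover above 110 N).
It fails at once if a bystander is moved by more than 20 mm (distance of any of glue, sand_block, finish_can, driver, dust_brush, screw_tray, wax_jar from where it was at the start of the episode above 0.02 m).
It also fails if it takes over 72 s, if anything falls off the work surface, if the arm or the gripper's body presses on something with over 40 N, if the wrist force passes 120 N, or if a joint passes its speed limit or range.

## Working session

There is one attempt and no reset: what is moved stays moved. The work goes in short steps, Python scripts to look and compute and a tool call to move; the robot and the scene stay as the last step left them, time stands still between calls to the robot, and variables do not carry over. Pictures are saved under pics/ and viewed, at most 10 in all, crops included, and the job is handed in when it is done.

Besides the shell and the picture viewer there is one more tool, called after "Request:" as name([rows], argument=value, ...), one row to a line, values as JSON. jog_arm: Moves the arm, as the interface text tells. Its arguments: {"type":"object","properties":{"motion":{"type":"array"}},"required":["motion"]}

```bash
mkdir -p pics; ls
python3 - <<'E'
from cell import env
import cv2,numpy as np
ims=[]
for c in("top","side"):
    r=env.read_camera(c); np.savez(f"pics/{c}.npz",**r)
    ims.append(r["color"][:,:,::-1])
    for k in range(4):
        d=env.recognise(c,f"knob{k}_grip"); print(c,k,[(x["score"],x["location"]) for x in d][:5])
    print(c, [(x["score"],x["location"]) for x in env.recognise(c,"housing")][:2],[(x["score"],x["location"]) for x in env.recognise(c,"cover")][:2])
cv2.imwrite("pics/a.png",ims[0]);cv2.imwrite("pics/b.png",ims[1])
print(env.state())
E
```

```text
pics
top 0 []
top 1 []
top 2 [(0.63, [331.7, 247.2]), (0.35, [311.6, 199.8])]
top 3 [(0.74, [153.6, 242.1]), (0.57, [294.8, 263.5])]
top [(0.78, [299.1, 229.7])] [(0.88, [302.7, 232.4]), (0.68, [274.7, 219.2])]
side 0 [(0.78, [279.8, 264.7])]
side 1 [(0.56, [283.1, 221.2]), (0.17, [388.6, 153.8])]
side 2 [(0.64, [357.2, 222.2])]
side 3 [(0.48, [360.8, 263.7])]
side [(0.83, [319.7, 274.8]), (0.64, [363.0, 263.1])] [(0.75, [319.7, 258.0])]
{'t': 0.7, 'joints': array([ 1.20336765e+00,  4.90852039e-01,  1.55889987e+00,  1.05264630e-05,
        1.09171646e+00, -1.05622807e-01]), 'qvel': array([ 7.66376905e-05, -6.86067386e-04,  9.79964369e-04,  2.96403000e-04,
       -8.64671084e-04,  6.15514933e-04]), 'tau': array([ 1.07692858e-04, -6.12342596e+01, -2.58397043e+01,  6.92783436e-02,
        4.44304850e-02,  2.88953714e-06]), 'eef_pos': array([161.75688021, 603.707872  , 292.29079585]), 'tcp_rot': array([3.14146808e+00, 3.81246022e-06, 2.87978193e+00]), 'ft_force': array([ 0.21799619,  0.69412068, -0.21554264]), 'moment': array([-0.00605893,  0.00285443,  0.05242718]), 'grip_force': 0.0, 'opening': 0.9980885772878966}
```

View pics/a.png

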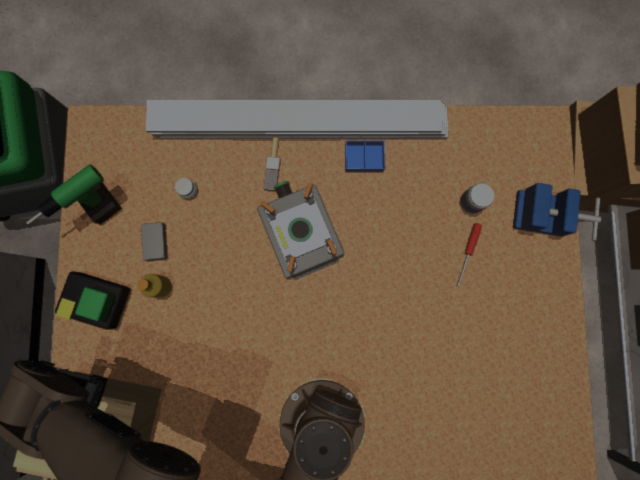

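View pics/b.png

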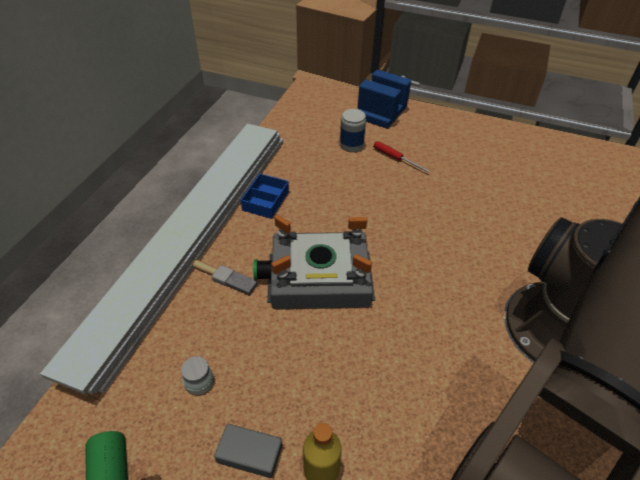

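Run:
```python
import cv2,numpy as np
for c in("top","side"):
    r=np.load(f"pics/{c}.npz");K=r["camera_matrix"];T=np.linalg.inv(r["world_to_cam"]);z=r["z_map"]
    v,u=np.mgrid[:480,:640]
    P=np.stack([(u-K[0,2])/K[0,0]*z,-(v-K[1,2])/K[1,1]*z,-z,np.ones_like(z)],-1)@T.T
    hsv=cv2.cvtColor(r["color"],cv2.COLOR_RGB2HSV)
    m=((hsv[...,0]>5)&(hsv[...,0]<20)&(hsv[...,1]>150)&(hsv[...,2]>100)&(z>0)).astype(np.uint8)
    n,l,s,ce=cv2.connectedComponentsWithStats(m)
    print(c,"cam at",T[:3,3].round())
    for i in range(1,n):
        if s[i,4]<40: continue
        p=P[l==i][:,:3]
        t=p[p[:,2]>np.percentile(p[:,2],97)-5]
        box=cv2.minAreaRect(t[:,:2].astype(np.float32))
        print(ce[i].round(),s[i,4],"top z",np.percentile(p[:,2],[3,50,97]).round(1),"ctr",t[:,:2].mean(0).round(1),box)
```

```text
top cam at [ 350.   16. 1582.]
[308. 190.] 53 top z [130.3 138.  142.6] ctr [664.7  38.4] ((664.2592163085938, 38.42658233642578), (10.42052936553955, 37.58504104614258), 69.95966339111328)
[267. 206.] 55 top z [132.2 138.5 144.5] ctr [615.8 152.9] ((615.4048461914062, 151.61671447753906), (35.56520462036133, 8.843841552734375), 50.67485427856445)
[331. 247.] 47 top z [132.5 137.6 142.1] ctr [501.7 -27.6] ((502.28167724609375, -27.35834503173828), (37.70885467529297, 9.219979286193848), 22.642122268676758)
[291. 264.] 53 top z [132.1 137.2 143.9] ctr [452.8  86.7] ((452.9775085449219, 85.5495834350586), (9.114724159240723, 38.250343322753906), 74.8132553100586)
[142. 284.] 93 top z [163.6 170.1 175.7] ctr [398.1 484.6] ((398.9783020019531, 483.3199768066406), (24.18633460998535, 27.049081802368164), 57.61243438720703)
side cam at [295. 804. 985.]
[281. 219.] 76 top z [  1.  138.8 141.8] ctr [664.   40.7] ((662.9368896484375, 40.06593322753906), (12.894895553588867, 38.76826477050781), 71.70069885253906)
[358. 219.] 71 top z [135.2 138.5 141.9] ctr [503.3 -27.1] ((503.4372863769531, -27.707122802734375), (39.8721923828125, 12.019895553588867), 20.74112892150879)
[363. 260.] 83 top z [135.2 138.4 141.7] ctr [453.8  88.4] ((454.1059265136719, 88.1563949584961), (12.469873428344727, 38.702117919921875), 77.67752838134766)
[281. 261.] 82 top z [134.  138.3 141.3] ctr [618.3 155.8] ((618.8656616210938, 155.2028045654297), (39.43070602416992, 11.085945129394531), 56.3606071472168)
[322. 432.] 273 top z [167.4 171.  173.6] ctr [399.2 484.1] ((399.32513427734375, 483.833251953125), (28.774200439453125, 27.601097106933594), 33.742488861083984)
```

Top view: the box is at about px (300,230), with the spigot up at (283,188). That makes knob 0 = px (267,206), knob 1 = (308,190), knob 2 = (331,247) and knob 3 = (291,264). In the side view the knobs are at (281,261), (281,219), (358,219) and (363,260). Wing tops measure 138 mm and the spacings are 175 × 124 mm, both as specified. I'll go above the box for a wrist look.

Request:
jog_arm([
  [0,0,0,-47.5,-38,0,50],
  [0,0,0,-47.5,-38,0,50],
  [0,0,0,-47.5,-38,0,50],
  [0,0,0,-47.5,-38,0,50],
  [0,0,0,-47.5,-38,0,50],
  [0,0,0,-47.5,-38,0,50],
  [0,0,0,-47.5,-38,0,50],
  [0,0,0,-47.5,-38,0,50],
  [0,0,0,-47.5,-38,0,50],
  [0,0,0,-47.5,-38,0,50],
])

```text
t: 1.95
eef_pos: [523.2, 111.9, 292.5]
tcp_rot: [3.141, 0.001, 2.88]
ft_force: [0.9, 1.3, 0.4]
opening: 0.528
grip_force: 0.0
```

```bash
cat > h.py <<'E'
from cell import env
import cv2,numpy as np,json,sys
def knobs(c,tag=None):
    r=env.read_camera(c)
    if tag: cv2.imwrite(f"pics/{tag}.png",r["color"][:,:,::-1])
    K=r["camera_matrix"];T=np.linalg.inv(r["world_to_cam"]);z=r["z_map"]
    v,u=np.mgrid[:480,:640]
    P=np.stack([(u-K[0,2])/K[0,0]*z,-(v-K[1,2])/K[1,1]*z,-z,np.ones_like(z)],-1)@T.T
    hsv=cv2.cvtColor(r["color"],cv2.COLOR_RGB2HSV)
    m=((hsv[...,0]>4)&(hsv[...,0]<20)&(hsv[...,1]>140)&(hsv[...,2]>60)&(z>0)&(abs(P[...,2]-138)<5)).astype(np.uint8)
    n,l,s,ce=cv2.connectedComponentsWithStats(m)
    out=[]
    for i in range(1,n):
        if s[i,4]<40: continue
        p=P[l==i][:,:3]; b=cv2.minAreaRect(p[:,:2].astype(np.float32))
        a=b[2]+(90 if b[1][1]>b[1][0] else 0)
        out.append((np.array(b[0]),a%180,max(b[1]),min(b[1]),np.median(p[:,2]),ce[i].round()))
    return out,r,P
def pose():
    s=env.state();return s["t"],s["eef_pos"],np.degrees(s["tcp_rot"][2]),s["ft_force"],s["moment"]
def plan(x,y,z,yaw):
    t,p,a,f,m=pose(); c,s=np.cos(np.radians(a)),np.sin(np.radians(a))
    d=np.array([x,y,z])-p
    print("t %.2f pos %s yaw %.2f | move tool x %.1f y %.1f z %.1f wz %.1f"%(t,p.round(1),a,d[0]*c+d[1]*s,d[0]*s-d[1]*c,-d[2],-((yaw-a+180)%360-180)))
E
python3 - <<'E'
from h import *
print(pose()[:3])
o,_,_=knobs("wrist","w1")
for k in o: print(k)
E
```

```text
(1.95, array([523.21712865, 111.88061644, 292.49308192]), np.float64(164.9871734931142))
(array([457.76571655,  85.63113403]), 167.81246185302734, 42.614540100097656, 13.269062995910645, np.float64(137.10719142342654), array([261., 166.]))
(array([500.2225647, -30.0724411]), 23.647735595703125, 33.59455871582031, 13.414667129516602, np.float64(136.90288952457908), array([131., 259.]))
```

Request:
jog_arm([
  [0,0,0,-40,33,0,50],
  [0,0,-9.8,-40,33,0,50],
  [0,0,-9.8,0,0,0,50],
  [0,0,-9.8,0,0,0,50],
  [0,0,-9.8,0,0,0,50],
  [0,0,-9.8,0,0,0,50],
  [0,0,-9.8,0,0,0,50],
  [0,0,-9.8,0,0,0,50],
])

```text
t: 3.0
eef_pos: [616.5, 156.9, 292.2]
tcp_rot: [3.142, 0.0, -2.2]
ft_force: [0.2, -0.2, 0.0]
opening: 0.526
grip_force: 0.0
```

Run:
```python
from h import *
print(pose()[:3])
o,_,_=knobs("wrist","w2")
for k in o: print(k)
```

```text
(3.0, array([616.52462807, 156.87432939, 292.24293699]), np.float64(-126.07238602751522))
(array([457.74111938,  85.63140869]), 167.83633422851562, 42.25592041015625, 13.211165428161621, np.float64(137.31411693884039), array([454.,  19.]))
(array([667.20568848,  38.80396271]), 160.22793579101562, 43.2774772644043, 12.498408317565918, np.float64(137.10319205599384), array([165., 154.]))
(array([620.05236816, 152.483078  ]), 53.984649658203125, 43.068115234375, 12.304631233215332, np.float64(137.28449367973707), array([313., 241.]))
```

View pics/w2.png

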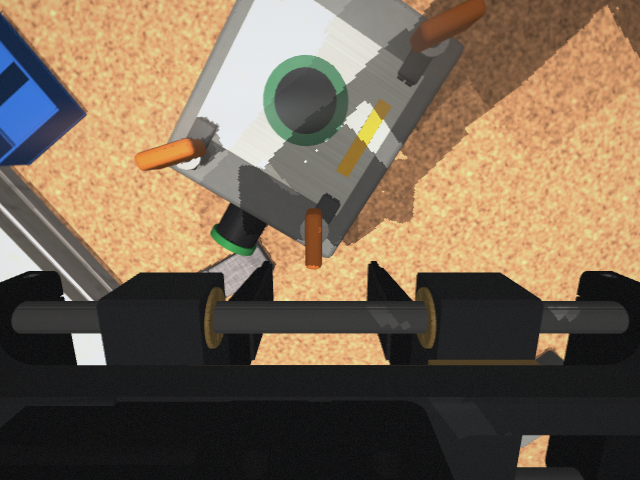

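Wrist view: knob 0's wing is at px (313,241), between the fingers. Knob 1 is at (165,154) and knob 3 at (454,19). Spacings come out at 123 and 175.5 mm and box yaw at 22.5°, so it is consistent. I'll descend on knob 0.

Request:
jog_arm([
  [0,0,0,1.5,-5.5,56,40],
  [0,0,0,0,0,56,40],
  [0,0,0,0,0,0,10],
  [0,0,0,0,0,0,10],
  [0,0,0,0,0,0,10],
])

```text
t: 3.68
eef_pos: [620.9, 152.5, 182.8]
tcp_rot: [-3.139, 0.003, -2.207]
ft_force: [-0.2, 0.1, 0.7]
opening: 0.158
grip_force: 0.3
```

```bash
python3 -c "
from h import *
s=env.state();print(pose(),s['opening']*95,s['grip_force'])"
```

```text
(3.675, array([620.87223098, 152.50611066, 182.75878895]), np.float64(-126.42587969011234), array([-0.2483029 ,  0.09582302,  0.68469861]), array([ 0.08213567,  0.07969861, -0.00791023])) 15.055661364897839 0.2672760304994881
```

Request:
jog_arm([
  [0,0,0,0,0,0,10],
  [0,0,8.7,0,0,0,10],
  [0,0,8.7,0,0,0,10],
  [0,0,8.7,0,0,0,10],
  [0,0,0,0,0,0,10],
])

```text
t: 4.3
eef_pos: [620.3, 152.8, 182.5]
tcp_rot: [-3.141, 0.002, -2.664]
ft_force: [-2.4, 1.9, 6.1]
opening: 0.134
grip_force: 30.0
```

```bash
python3 -c "
from h import *
s=env.state();print(pose(),s['opening']*95,s['grip_force'])"
```

```text
(4.3, array([620.25859002, 152.81807899, 182.48379072]), np.float64(-152.61558589986302), array([-2.37728589,  1.90348413,  6.13590852]), array([0.50919082, 0.58726008, 0.05093761])) 12.718749419517158 30.000873506069183
```

Request:
jog_arm([
  [0,0,0,0,0,0,40],
  [0,0,0,0,0,-55,40],
  [0,0,3.8,46.5,-27,0,40],
  [0,0,0,48,-24,0,40],
  [0,0,0,48,-24,0,40],
  [0,0,0,48,-24,0,40],
])

```text
t: 5.05
eef_pos: [487.4, -18.1, 236.0]
tcp_rot: [-3.141, 0.001, -2.728]
ft_force: [1.2, -0.2, 0.6]
opening: 0.42
grip_force: 0.0
```

Run:
```python
from h import *
o,_,_=knobs("wrist","w3")
for k in o: print(k)
plan(504.9,-28.1,182,-156.4)
```

```text
(array([499.37634277, -31.3848381 ]), 24.27513313293457, 32.269134521484375, 12.678056716918945, np.float64(137.13980858325522), array([292., 275.]))
(array([445.15927124,  86.90272522]), 167.55980682373047, 18.918148040771484, 12.070635795593262, np.float64(137.11693776726528), array([509., 273.]))
t 5.10 pos [483.9 -20.8 235.7] yaw -156.34 | move tool x -16.3 y -15.1 z 53.7 wz 0.1
```

View pics/w3.png

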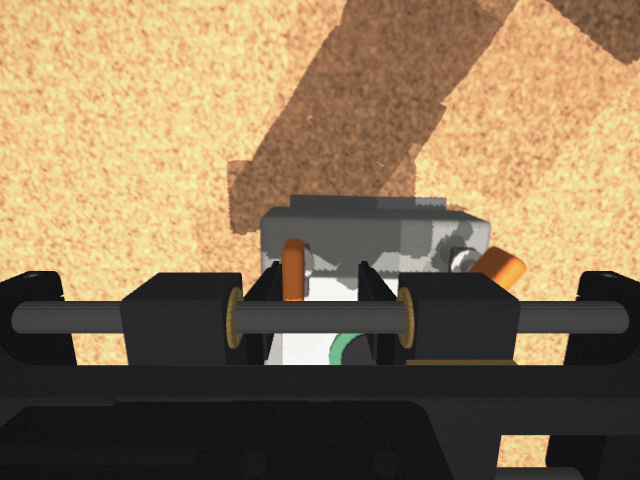

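The wrist view shows knob 2's wing at px (292,272), left of centre between the fingers. Its centre works out at (504.8,-28.6), which agrees with the fit. I'll shift, descend and grip.

Request:
jog_arm([
  [0,0,0,-16.2,-14.7,0,40],
  [0,0,0,0,0,54,40],
  [0,0,0,0,0,0,10],
  [0,0,0,0,0,0,10],
  [0,0,0,0,0,0,10],
  [0,0,8.7,0,0,0,10],
  [0,0,8.7,0,0,0,10],
  [0,0,8.7,0,0,0,10],
])

```text
t: 6.1
eef_pos: [511.1, -26.6, 183.1]
tcp_rot: [-3.136, 0.007, 3.098]
ft_force: [3.6, -30.7, -3.6]
opening: 0.144
grip_force: 30.2
```

```bash
python3 -c "
from h import *
s=env.state();print(pose(),s['opening']*95,s['grip_force'])
plan(620,152.5,237,360-152.6)"
```

```text
(6.1, array([511.14237245, -26.58082912, 183.07776653]), np.float64(177.48599852600475), array([  3.5556283 , -30.68836136,  -3.55964996]), array([-5.87818731, -0.72510525,  0.59901758])) 13.672730044549102 30.19134390167892
t 6.10 pos [511.1 -26.6 183.1] yaw 177.49 | move tool x -100.9 y 183.7 z -53.9 wz -29.9
```

Request:
jog_arm([
  [0,0,0,0,0,0,10],
])

```text
t: 6.22
eef_pos: [511.0, -26.7, 183.1]
tcp_rot: [-3.136, 0.007, 3.1]
ft_force: [3.2, -28.6, -2.8]
opening: 0.141
grip_force: 29.9
```

```bash
python3 -c "
from h import *
s=env.state();print(pose(),s['opening']*95,s['grip_force'])
plan(504.8,-28.6,183,177.5)"
```

```text
(6.225, array([511.04227015, -26.74279726, 183.06632949]), np.float64(177.6262870754993), array([  3.24188736, -28.57451151,  -2.81006066]), array([-5.24920554, -0.62382696,  0.43088544])) 13.363892178224493 29.949802765622735
t 6.22 pos [511.  -26.7 183.1] yaw 177.63 | move tool x 6.2 y -2.1 z 0.1 wz 0.1
```

Run:
```python
from h import *
a=env.read_camera("side")["color"][150:330,220:440,::-1]; b=env.read_camera("wrist")["color"][:,:,::-1]
a=cv2.resize(a,None,fx=2,fy=2,interpolation=cv2.INTER_CUBIC); b=cv2.resize(b,(320,240))
c=np.zeros((360,760,3),np.uint8);c[:,:440]=a;c[:240,440:]=b;cv2.imwrite("pics/c.png",c)
print(pose())
```

```text
(6.325, array([511.04885271, -26.76607721, 183.08385073]), np.float64(177.72730963444408), array([  3.53900078, -27.68665255,  -3.05956424]), array([-5.2510199 , -0.63881437,  0.42424293]))
```

View pics/c.png

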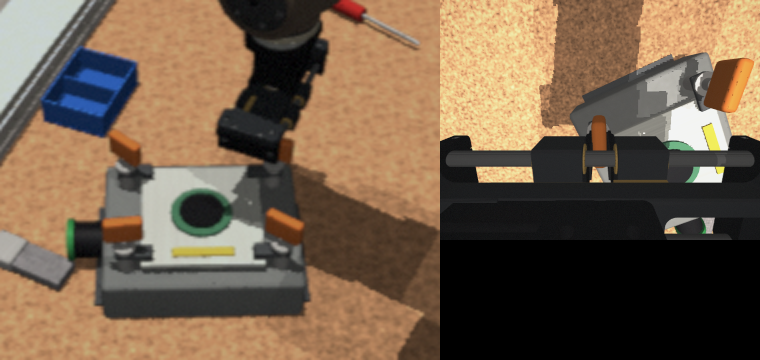

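Request:
jog_arm([
  [0,0,0,0,0,0,30],
])

```text
t: 6.45
eef_pos: [510.7, -25.6, 183.0]
tcp_rot: [-3.139, 0.006, 3.1]
ft_force: [2.1, -3.2, 0.3]
opening: 0.198
grip_force: 1.5
```

```bash
python3 -c "
from h import *
s=env.state();print(pose(),s['opening']*95,s['grip_force'])
plan(504.8,-28.6,183,177.5)"
```

```text
(6.45, array([510.7495861 , -25.55236512, 183.00679121]), np.float64(177.60945298707406), array([ 2.07231919, -3.15208467,  0.34623066]), array([-0.55783854, -0.32922563,  0.0091615 ])) 18.84386775760493 1.5109916031360626
t 6.45 pos [510.7 -25.6 183. ] yaw 177.61 | move tool x 5.8 y -3.3 z 0.0 wz 0.1
```

Force dropped on release: I had measured before the arm settled, so the grip was about 6 mm off the axis. From now on I'll settle before measuring. I'll add a row planner to the helper.

```bash
cat >> h.py <<'E'
KN=np.array([[620.05,152.5],[667.2,38.8],[504.9,-28.4],[457.75,85.6]])
def rows(x,y,z,yaw,n=None,up=None):
    "rows from the present pose; up: first row rises by that much"
    t,p,a,f,m=pose(); p=p.copy(); out=[]
    if up: out.append([0,0,-up]); p[2]+=up; 
    D=np.array([x,y,z])-p; dy=(yaw-a+180)%360-180
    n=n or int(np.ceil(max(np.linalg.norm(D)/58,abs(dy)/10.4)))
    for i in range(n):
        A=np.radians(a+dy*i/n);c,s=np.cos(A),np.sin(A);d=D/n
        print([0,0,round(-dy/n,1),round(d[0]*c+d[1]*s,1),round(d[0]*s-d[1]*c,1),round(-d[2],1)])
    print("t %.2f at %s yaw %.1f"%(t,p.round(1),a),"up first" if up else "")
def see(*t):
    o,_,_=knobs("wrist")
    for k in o:
        j=np.argmin(np.hypot(*(KN-k[0]).T)); print("knob",j,k[0].round(1),"ang %.1f len %.1f w %.1f"%k[1:4],"off",(k[0]-KN[j]).round(1))
def st():
    s=env.state();print("t %.2f pos %s yaw %.1f F %s Mz %.3f open %.1f grip %.1f q6 %.2f"%(s["t"],s["eef_pos"].round(1),np.degrees(s["tcp_rot"][2]),s["ft_force"].round(1),s["moment"][2],s["opening"]*95.1,s["grip_force"],s["joints"][5]))
E
python3 -c "
from h import *
rows(620,152.5,292,-152.6,up=55)"
```

```text
[0, 0, np.float64(-7.4), np.float64(-25.4), np.float64(45.6), np.float64(-13.5)]
[0, 0, np.float64(-7.4), np.float64(-31.1), np.float64(41.9), np.float64(-13.5)]
[0, 0, np.float64(-7.4), np.float64(-36.3), np.float64(37.5), np.float64(-13.5)]
[0, 0, np.float64(-7.4), np.float64(-40.9), np.float64(32.5), np.float64(-13.5)]
t 6.45 at [510.7 -25.6 238. ] yaw 177.6 up first
```

Request:
jog_arm([
  [0,0,0,0,0,-55,40],
  [0,0,-7.4,-25.4,45.6,-13.5,40],
  [0,0,-7.4,-31.1,41.9,-13.5,40],
  [0,0,-7.4,-36.3,37.5,-13.5,40],
  [0,0,-7.4,-40.9,32.5,-13.5,40],
  [0,0,0,0,0,0,40],
])

```text
t: 7.2
eef_pos: [619.6, 156.8, 292.3]
tcp_rot: [-3.141, 0.004, -2.662]
ft_force: [-1.0, 0.1, -0.2]
opening: 0.416
grip_force: 0.0
```

```bash
python3 -c "
from h import *
see();st();rows(620.05,152.5,182,-152.6,n=2)"
```

```text
knob 3 [477.5  84.5] ang 116.1 len 11.0 w 3.6 off [19.7 -1.1]
knob 1 [667.   38.6] ang 160.8 len 42.9 w 13.0 off [-0.2 -0.2]
knob 0 [619.8 152.5] ang 27.5 len 42.7 w 12.3 off [-0.2  0. ]
t 7.25 pos [618.7 155.3 291.5] yaw -152.7 F [ 0.4 -1.2 -0.4] Mz -0.018 open 39.9 grip 0.0 q6 -1.91
[0, 0, np.float64(-0.0), np.float64(0.0), np.float64(-1.5), np.float64(54.7)]
[0, 0, np.float64(-0.0), np.float64(0.0), np.float64(-1.5), np.float64(54.7)]
t 7.25 at [618.7 155.3 291.5] yaw -152.7
```

Request:
jog_arm([
  [0,0,0,0,0,55,40],
  [0,0,0,0,0,0,30],
])

```text
t: 7.5
eef_pos: [617.0, 152.9, 232.9]
tcp_rot: [3.139, -0.006, -2.668]
ft_force: [-0.7, -0.4, -0.2]
opening: 0.364
grip_force: 0.0
```

```bash
python3 -c "
from h import *
st();rows(620.05,152.5,182,-152.5,n=1)"
```

```text
t 7.50 pos [617.  152.9 232.9] yaw -152.9 F [-0.7 -0.4 -0.2] Mz -0.010 open 34.6 grip 0.0 q6 -1.90
[0, 0, np.float64(-0.4), np.float64(-2.6), np.float64(-1.8), np.float64(50.9)]
t 7.50 at [617.  152.9 232.9] yaw -152.9
```

Request:
jog_arm([
  [0,0,0,-1.3,-1,51,30],
  [0,0,0,0,0,0,18],
  [0,0,0,0,0,0,10],
  [0,0,0,0,0,0,10],
])

```text
t: 8.0
eef_pos: [621.0, 153.6, 186.9]
tcp_rot: [-3.14, 0.003, -2.667]
ft_force: [0.5, 0.1, 5.5]
opening: 0.137
grip_force: 30.0
```

```bash
python3 -c "
from h import *
st()"
```

```text
t 8.00 pos [621.  153.6 186.9] yaw -152.8 F [0.5 0.1 5.5] Mz 0.128 open 13.0 grip 30.0 q6 -1.91
```

Request:
jog_arm([
  [0,0,8.7,0,0,0,10],
  [0,0,8.7,0,0,0,10],
  [0,0,8.7,0,0,0,10],
])

```text
t: 8.38
eef_pos: [621.0, 153.6, 186.8]
tcp_rot: [3.141, 0.004, -3.127]
ft_force: [0.9, -1.2, 6.0]
opening: 0.136
grip_force: 30.0
```

```bash
python3 -c "
from h import *
st();rows(504.9,-28.4,292,177.6,up=55)"
```

```text
t 8.38 pos [621.  153.6 186.8] yaw -179.1 F [ 0.9 -1.2  6. ] Mz 0.406 open 13.0 grip 30.0 q6 -1.45
[0, 0, np.float64(0.8), np.float64(29.7), np.float64(-45.1), np.float64(-12.5)]
[0, 0, np.float64(0.8), np.float64(29.1), np.float64(-45.5), np.float64(-12.5)]
[0, 0, np.float64(0.8), np.float64(28.4), np.float64(-45.9), np.float64(-12.5)]
[0, 0, np.float64(0.8), np.float64(27.8), np.float64(-46.3), np.float64(-12.5)]
t 8.38 at [621.  153.6 241.8] yaw -179.1 up first
```

Request:
jog_arm([
  [0,0,0,0,0,0,30],
  [0,0,0,0,0,-55,40],
  [0,0,0.8,29.7,-45.1,-12.5,40],
  [0,0,0.8,29.1,-45.5,-12.5,40],
  [0,0,0.8,28.4,-45.9,-12.5,40],
  [0,0,0.8,27.8,-46.3,-12.5,40],
  [0,0,0,0,0,0,30],
  [0,0,0,0,0,0,30],
])

```text
t: 9.38
eef_pos: [505.2, -28.9, 289.8]
tcp_rot: [3.141, 0.001, 3.106]
ft_force: [0.6, 1.3, -0.3]
opening: 0.326
grip_force: 0.0
```

```bash
python3 -c "
from h import *
see();st();rows(504.9,-28.4,184,177.6,n=2)"
```

```text
knob 3 [457.1  84.7] ang 167.3 len 43.4 w 12.7 off [-0.6 -0.9]
knob 2 [504.6 -28.7] ang 0.0 len 43.5 w 11.9 off [-0.3 -0.3]
knob 0 [606.4 151.4] ang 0.2 len 17.7 w 13.3 off [-13.7  -1.1]
t 9.43 pos [505.3 -28.5 289.4] yaw 178.0 F [-0.7  0.4  1. ] Mz 0.006 open 30.4 grip 0.0 q6 -1.72
[0, 0, np.float64(0.2), np.float64(0.2), np.float64(0.0), np.float64(52.7)]
[0, 0, np.float64(0.2), np.float64(0.2), np.float64(0.0), np.float64(52.7)]
t 9.43 at [505.3 -28.5 289.4] yaw 178.0
```

Request:
jog_arm([
  [0,0,-1.5,0,0,53,30],
  [0,0,0,0,0,53,26],
  [0,0,0,0,0,0,12],
  [0,0,0,0,0,0,10],
  [0,0,0,0,0,0,10],
  [0,0,9.5,0,0,0,10],
  [0,0,9.5,0,0,0,10],
  [0,0,9.5,0,0,0,10],
])

```text
t: 10.42
eef_pos: [505.2, -29.0, 184.3]
tcp_rot: [3.141, 0.002, 2.629]
ft_force: [1.4, -2.1, -7.6]
opening: 0.134
grip_force: 30.0
```

```bash
python3 -c "
from h import *
st();rows(667.2,38.8,292,160.3,up=55)"
```

```text
t 10.43 pos [505.2 -29.  184.3] yaw 150.6 F [ 1.4 -2.1 -7.6] Mz 0.373 open 12.8 grip 30.0 q6 -1.25
[0, 0, np.float64(-2.4), np.float64(-27.0), np.float64(34.6), np.float64(-13.2)]
[0, 0, np.float64(-2.4), np.float64(-28.4), np.float64(33.5), np.float64(-13.2)]
[0, 0, np.float64(-2.4), np.float64(-29.8), np.float64(32.2), np.float64(-13.2)]
[0, 0, np.float64(-2.4), np.float64(-31.1), np.float64(31.0), np.float64(-13.2)]
t 10.43 at [505.2 -29.  239.3] yaw 150.6 up first
```

Request:
jog_arm([
  [0,0,0,0,0,0,30],
  [0,0,0,0,0,-55,40],
  [0,0,-2.4,-27,34.6,-13.2,40],
  [0,0,-2.4,-28.4,33.5,-13.2,40],
  [0,0,-2.4,-29.8,32.2,-13.2,40],
  [0,0,-2.4,-31.1,31,-13.2,40],
  [0,0,0,0,0,0,30],
  [0,0,0,0,0,0,30],
])

```text
t: 11.42
eef_pos: [666.0, 39.5, 291.4]
tcp_rot: [3.141, 0.0, 2.803]
ft_force: [0.2, -0.7, 0.2]
opening: 0.323
grip_force: 0.0
```

```bash
python3 -c "
from h import *
see();st();rows(667.2,38.8,184,160.5,n=2)"
```

```text
knob 2 [505.1 -28.4] ang 151.1 len 44.1 w 13.1 off [ 0.2 -0. ]
knob 0 [620.2 152.5] ang 1.5 len 43.7 w 13.7 off [0.1 0. ]
knob 1 [667.3  38.6] ang 160.4 len 43.6 w 12.0 off [ 0.1 -0.2]
t 11.47 pos [665.8  39.3 291.3] yaw 160.6 F [ 0.1  0.2 -0.4] Mz 0.031 open 30.1 grip 0.0 q6 -1.27
[0, 0, np.float64(0.0), np.float64(-0.7), np.float64(-0.0), np.float64(53.7)]
[0, 0, np.float64(0.0), np.float64(-0.7), np.float64(-0.0), np.float64(53.7)]
t 11.47 at [665.8  39.3 291.3] yaw 160.6
```

Request:
jog_arm([
  [0,0,0,-0.7,0,53.5,30],
  [0,0,0,-0.7,0,53.5,26],
  [0,0,0,0,0,0,12],
  [0,0,0,0,0,0,10],
  [0,0,0,0,0,0,10],
  [0,0,8.7,0,0,0,10],
  [0,0,8.7,0,0,0,10],
  [0,0,8.7,0,0,0,10],
])

```text
t: 12.48
eef_pos: [668.2, 38.9, 186.0]
tcp_rot: [3.14, 0.002, 2.342]
ft_force: [-0.8, -2.4, -0.5]
opening: 0.134
grip_force: 30.0
```

```bash
python3 -c "
from h import *
st();rows(457.6,85.4,292,167.5,up=55)"
```

```text
t 12.47 pos [668.2  38.9 186. ] yaw 134.2 F [-0.8 -2.4 -0.5] Mz 0.393 open 12.7 grip 30.0 q6 -0.81
[0, 0, np.float64(-8.3), np.float64(45.0), np.float64(-29.7), np.float64(-12.8)]
[0, 0, np.float64(-8.3), np.float64(48.9), np.float64(-22.8), np.float64(-12.8)]
[0, 0, np.float64(-8.3), np.float64(51.6), np.float64(-15.5), np.float64(-12.8)]
[0, 0, np.float64(-8.3), np.float64(53.4), np.float64(-7.9), np.float64(-12.8)]
t 12.47 at [668.2  38.9 241. ] yaw 134.2 up first
```

Request:
jog_arm([
  [0,0,0,0,0,0,30],
  [0,0,0,0,0,-55,40],
  [0,0,-8.3,45,-29.7,-12.8,40],
  [0,0,-8.3,48.9,-22.8,-12.8,40],
  [0,0,-8.3,51.6,-15.5,-12.8,40],
  [0,0,-8.3,53.4,-7.9,-12.8,40],
  [0,0,0,0,0,0,30],
  [0,0,0,0,0,0,30],
])

```text
t: 13.48
eef_pos: [457.8, 84.9, 291.2]
tcp_rot: [3.141, 0.003, 2.927]
ft_force: [0.0, 0.1, 0.2]
opening: 0.321
grip_force: 0.0
```

```bash
python3 -c "
from h import *
see();st();rows(457.6,85.4,184,167.5,n=2)"
```

```text
knob 3 [456.5  86. ] ang 168.6 len 42.2 w 11.9 off [-1.2  0.4]
t 13.53 pos [458.1  84.8 290.8] yaw 167.6 F [-0.2  0.4  0.3] Mz -0.002 open 30.4 grip 0.0 q6 -1.31
[0, 0, np.float64(0.1), np.float64(0.3), np.float64(0.2), np.float64(53.4)]
[0, 0, np.float64(0.1), np.float64(0.3), np.float64(0.2), np.float64(53.4)]
t 13.53 at [458.1  84.8 290.8] yaw 167.6
```

Request:
jog_arm([
  [0,0,0,0.3,0.2,53.5,30],
  [0,0,0,0.3,0.2,53.5,26],
  [0,0,0,0,0,0,12],
  [0,0,0,0,0,0,10],
  [0,0,0,0,0,0,10],
  [0,0,8.7,0,0,0,10],
  [0,0,8.7,0,0,0,10],
  [0,0,8.7,0,0,0,10],
])

```text
t: 14.52
eef_pos: [456.9, 85.4, 184.2]
tcp_rot: [3.14, 0.001, 2.466]
ft_force: [1.6, 0.5, -11.7]
opening: 0.135
grip_force: 30.0
```

```bash
python3 -c "
from h import *
st();rows(667.3,38.6,292,134.4,up=55)"
```

```text
t 14.53 pos [456.9  85.4 184.2] yaw 141.3 F [  1.6   0.5 -11.7] Mz 0.381 open 12.9 grip 30.0 q6 -0.85
[0, 0, np.float64(1.7), np.float64(-48.4), np.float64(23.8), np.float64(-13.2)]
[0, 0, np.float64(1.7), np.float64(-47.6), np.float64(25.2), np.float64(-13.2)]
[0, 0, np.float64(1.7), np.float64(-46.8), np.float64(26.6), np.float64(-13.2)]
[0, 0, np.float64(1.7), np.float64(-46.0), np.float64(28.0), np.float64(-13.2)]
t 14.53 at [456.9  85.4 239.2] yaw 141.3 up first
```

Request:
jog_arm([
  [0,0,0,0,0,0,30],
  [0,0,0,0,0,-55,40],
  [0,0,1.7,-48.4,23.8,-13,40],
  [0,0,1.7,-47.6,25.2,0,40],
  [0,0,1.7,-46.8,26.6,0,40],
  [0,0,1.7,-46,28,0,40],
  [0,0,0,0,0,0,30],
  [0,0,0,0,0,0,30],
])

```text
t: 15.52
eef_pos: [666.6, 39.6, 251.8]
tcp_rot: [3.141, 0.0, 2.353]
ft_force: [-1.1, -0.3, -0.7]
opening: 0.324
grip_force: 0.0
```

```bash
python3 -c "
from h import *
see();st();rows(667.3,38.6,184,134.4,n=2)"
```

```text
knob 0 [620.4 152.7] ang 1.8 len 43.4 w 13.3 off [0.4 0.2]
knob 2 [505.4 -28.4] ang 151.0 len 43.6 w 13.9 off [ 0.5 -0. ]
knob 1 [667.   38.5] ang 135.2 len 43.1 w 12.4 off [-0.2 -0.3]
t 15.57 pos [666.4  39.7 252. ] yaw 134.8 F [-0.6  0.1  0.5] Mz -0.019 open 30.4 grip 0.0 q6 -0.82
[0, 0, np.float64(0.2), np.float64(-0.7), np.float64(-0.1), np.float64(34.0)]
[0, 0, np.float64(0.2), np.float64(-0.7), np.float64(-0.1), np.float64(34.0)]
t 15.57 at [666.4  39.7 252. ] yaw 134.8
```

Request:
jog_arm([
  [0,0,0,-0.7,0,34,30],
  [0,0,0,-0.7,0,34,26],
  [0,0,0,0,0,0,12],
  [0,0,0,0,0,0,10],
  [0,0,0,0,0,0,10],
  [0,0,9,0,0,0,10],
  [0,0,9,0,0,0,10],
  [0,0,9,0,0,0,10],
])

```text
t: 16.58
eef_pos: [668.3, 38.4, 184.8]
tcp_rot: [3.14, 0.001, 1.876]
ft_force: [-2.0, -2.0, 1.3]
opening: 0.14
grip_force: 30.5
```

```bash
python3 -c "
from h import *
st();rows(457.3,85.6,252,142,up=55)"
```

```text
t 16.57 pos [668.3  38.4 184.8] yaw 107.5 F [-2.  -2.   1.3] Mz 0.340 open 13.3 grip 30.5 q6 -0.35
[0, 0, np.float64(-8.6), np.float64(27.1), np.float64(-46.8), np.float64(-3.0)]
[0, 0, np.float64(-8.6), np.float64(33.8), np.float64(-42.2), np.float64(-3.0)]
[0, 0, np.float64(-8.6), np.float64(39.7), np.float64(-36.6), np.float64(-3.0)]
[0, 0, np.float64(-8.6), np.float64(44.8), np.float64(-30.2), np.float64(-3.0)]
t 16.57 at [668.3  38.4 239.8] yaw 107.5 up first
```

Request:
jog_arm([
  [0,0,0,0,0,0,30],
  [0,0,0,0,0,-55,40],
  [0,0,-8.6,27.1,-46.8,-13,40],
  [0,0,-8.6,33.8,-42.2,0,40],
  [0,0,-8.6,39.7,-36.6,0,40],
  [0,0,-8.6,44.8,-30.2,0,40],
  [0,0,0,0,0,0,30],
  [0,0,0,0,0,0,30],
])

```text
t: 17.58
eef_pos: [457.9, 85.1, 252.0]
tcp_rot: [3.14, 0.002, 2.482]
ft_force: [0.7, -0.2, -0.2]
opening: 0.324
grip_force: 0.0
```

```bash
python3 -c "
from h import *
see();st();rows(457.3,85.6,184,142,n=2)"
```

```text
knob 3 [457.   86.3] ang 142.5 len 42.5 w 12.3 off [-0.8  0.7]
knob 0 [602.9 154.4] ang 58.3 len 16.5 w 10.3 off [-17.1   1.9]
t 17.62 pos [458.2  85.  251.7] yaw 142.1 F [-0.3  0.  -0.8] Mz 0.001 open 30.4 grip 0.0 q6 -0.87
[0, 0, np.float64(0.1), np.float64(0.5), np.float64(-0.0), np.float64(33.9)]
[0, 0, np.float64(0.1), np.float64(0.5), np.float64(-0.0), np.float64(33.9)]
t 17.62 at [458.2  85.  251.7] yaw 142.1
```

Request:
jog_arm([
  [0,0,0,0.5,0,34,30],
  [0,0,0,0.5,0,34,26],
  [0,0,0,0,0,0,12],
  [0,0,0,0,0,0,10],
  [0,0,0,0,0,0,10],
  [0,0,9,0,0,0,10],
  [0,0,9,0,0,0,10],
  [0,0,9,0,0,0,10],
])

```text
t: 18.62
eef_pos: [456.7, 85.7, 183.9]
tcp_rot: [3.14, 0.001, 2.005]
ft_force: [2.2, -0.1, -6.7]
opening: 0.138
grip_force: 30.0
```

```bash
python3 -c "
from h import *
st();rows(620.3,152.6,252,181.6,up=55)"
```

```text
t 18.62 pos [456.7  85.7 183.9] yaw 114.9 F [ 2.2 -0.1 -6.7] Mz 0.408 open 13.1 grip 30.0 q6 -0.39
[0, 0, np.float64(-9.5), np.float64(-1.2), np.float64(25.2), np.float64(-1.9)]
[0, 0, np.float64(-9.5), np.float64(-5.3), np.float64(24.7), np.float64(-1.9)]
[0, 0, np.float64(-9.5), np.float64(-9.3), np.float64(23.5), np.float64(-1.9)]
[0, 0, np.float64(-9.5), np.float64(-13.1), np.float64(21.6), np.float64(-1.9)]
[0, 0, np.float64(-9.5), np.float64(-16.5), np.float64(19.1), np.float64(-1.9)]
[0, 0, np.float64(-9.5), np.float64(-19.4), np.float64(16.1), np.float64(-1.9)]
[0, 0, np.float64(-9.5), np.float64(-21.8), np.float64(12.7), np.float64(-1.9)]
t 18.62 at [456.7  85.7 238.9] yaw 114.9 up first
```

Request:
jog_arm([
  [0,0,0,0,0,0,30],
  [0,0,0,0,0,-55,40],
  [0,0,-9.5,-1.2,25.2,-13,40],
  [0,0,-9.5,-5.3,24.7,0,40],
  [0,0,-9.5,-9.3,23.5,0,40],
  [0,0,-9.5,-13.1,21.6,0,40],
  [0,0,-9.5,-16.5,19.1,0,40],
  [0,0,-9.5,-19.4,16.1,0,30],
  [0,0,-9.5,-21.8,12.7,0,30],
  [0,0,0,0,0,0,30],
])

```text
t: 19.88
eef_pos: [620.3, 153.2, 251.5]
tcp_rot: [3.141, 0.001, -3.111]
ft_force: [-0.4, -0.2, -0.1]
opening: 0.318
grip_force: 0.0
```

```bash
python3 -c "
from h import *
see();st();rows(620.3,152.6,184,181.6,n=2)"
```

```text
knob 2 [505.6 -22.5] ang 167.7 len 42.0 w 11.5 off [0.7 5.9]
knob 0 [619.7 153. ] ang 1.4 len 43.2 w 12.0 off [-0.3  0.5]
t 19.93 pos [619.4 152.9 251.4] yaw -178.4 F [-0.7  0.6  0.3] Mz 0.017 open 30.1 grip 0.0 q6 -1.46
[0, 0, np.float64(-0.0), np.float64(-0.5), np.float64(-0.2), np.float64(33.7)]
[0, 0, np.float64(-0.0), np.float64(-0.5), np.float64(-0.2), np.float64(33.7)]
t 19.93 at [619.4 152.9 251.4] yaw -178.4
```

Request:
jog_arm([
  [0,0,0,-0.5,-0.2,34,30],
  [0,0,0,-0.5,0,34,26],
  [0,0,0,0,0,0,12],
  [0,0,0,0,0,0,10],
  [0,0,0,0,0,0,10],
  [0,0,6,0,0,0,10],
  [0,0,6,0,0,0,10],
  [0,0,6,0,0,0,10],
])

```text
t: 20.92
eef_pos: [620.8, 152.8, 184.6]
tcp_rot: [3.141, 0.002, 2.852]
ft_force: [-0.3, -0.1, 0.7]
opening: 0.135
grip_force: 30.0
```

```bash
python3 -c "
from h import *
st();rows(505.1,-28.4,252,151,up=55)"
```

```text
t 20.93 pos [620.8 152.8 184.6] yaw 163.4 F [-0.3 -0.1  0.7] Mz 0.396 open 12.8 grip 30.0 q6 -1.14
[0, 0, np.float64(3.1), np.float64(14.8), np.float64(-51.7), np.float64(-3.1)]
[0, 0, np.float64(3.1), np.float64(12.0), np.float64(-52.4), np.float64(-3.1)]
[0, 0, np.float64(3.1), np.float64(9.1), np.float64(-53.0), np.float64(-3.1)]
[0, 0, np.float64(3.1), np.float64(6.3), np.float64(-53.4), np.float64(-3.1)]
t 20.93 at [620.8 152.8 239.6] yaw 163.4 up first
```

Request:
jog_arm([
  [0,0,0,0,0,0,30],
  [0,0,0,0,0,-55,40],
  [0,0,3.1,14.8,-51.7,-13,40],
  [0,0,3.1,12,-52.4,0,40],
  [0,0,3.1,9.1,-53,0,40],
  [0,0,3.1,6.3,-53.4,0,40],
  [0,0,0,0,0,0,30],
  [0,0,0,0,0,0,30],
])

```text
t: 21.92
eef_pos: [505.9, -28.8, 251.8]
tcp_rot: [3.141, 0.001, 2.64]
ft_force: [0.3, -0.0, 0.8]
opening: 0.321
grip_force: 0.0
```

```bash
python3 -c "
from h import *
see();st();rows(505,-28.4,184,151,n=2)"
```

```text
knob 3 [457.3  85.5] ang 115.6 len 44.1 w 13.2 off [-0.4 -0.1]
knob 2 [504.4 -28.5] ang 151.1 len 43.0 w 12.4 off [-0.5 -0.1]
knob 0 [608.  149.6] ang 163.2 len 23.5 w 2.6 off [-12.   -2.9]
t 21.98 pos [506.1 -28.4 251.6] yaw 151.3 F [-1.1 -0.2  0. ] Mz 0.001 open 30.3 grip 0.0 q6 -1.26
[0, 0, np.float64(0.1), np.float64(0.5), np.float64(-0.3), np.float64(33.8)]
[0, 0, np.float64(0.1), np.float64(0.5), np.float64(-0.3), np.float64(33.8)]
t 21.98 at [506.1 -28.4 251.6] yaw 151.3
```

Request:
jog_arm([
  [0,0,0,0.5,-0.3,34,30],
  [0,0,0,0.5,0,34,26],
  [0,0,0,0,0,0,12],
  [0,0,0,0,0,0,10],
  [0,0,0,0,0,0,10],
  [0,0,6,0,0,0,10],
  [0,0,6,0,0,0,10],
  [0,0,6,0,0,0,10],
])

```text
t: 22.98
eef_pos: [504.5, -28.6, 183.9]
tcp_rot: [3.141, 0.001, 2.322]
ft_force: [-0.8, -1.0, -5.0]
opening: 0.134
grip_force: 30.0
```

```bash
python3 -c "
from h import *
st();rows(667.2,38.6,252,108,up=55)"
```

```text
t 22.98 pos [504.5 -28.6 183.9] yaw 133.1 F [-0.8 -1.  -5. ] Mz 0.377 open 12.8 grip 30.0 q6 -0.94
[0, 0, np.float64(6.3), np.float64(-15.5), np.float64(41.2), np.float64(-3.3)]
[0, 0, np.float64(6.3), np.float64(-10.9), np.float64(42.6), np.float64(-3.3)]
[0, 0, np.float64(6.3), np.float64(-6.2), np.float64(43.6), np.float64(-3.3)]
[0, 0, np.float64(6.3), np.float64(-1.4), np.float64(44.0), np.float64(-3.3)]
t 22.98 at [504.5 -28.6 238.9] yaw 133.1 up first
```

Request:
jog_arm([
  [0,0,0,0,0,0,30],
  [0,0,0,0,0,-55,40],
  [0,0,6.3,-15.5,41.2,-13,40],
  [0,0,6.3,-10.9,42.6,0,40],
  [0,0,6.3,-6.2,43.6,0,40],
  [0,0,6.3,-1.4,44,0,40],
  [0,0,0,0,0,0,30],
  [0,0,0,0,0,0,30],
])

```text
t: 23.98
eef_pos: [666.6, 38.8, 251.5]
tcp_rot: [3.142, -0.0, 1.887]
ft_force: [0.1, 0.4, 0.3]
opening: 0.322
grip_force: 0.0
```

```bash
python3 -c "
from h import *
see();st();rows(667.2,38.6,184,108,n=2)"
```

```text
knob 0 [620.1 152.8] ang 165.3 len 43.9 w 13.2 off [0.  0.3]
knob 3 [465.4  82.4] ang 98.9 len 34.5 w 9.0 off [ 7.7 -3.2]
knob 1 [667.5  39. ] ang 107.8 len 42.6 w 12.3 off [0.3 0.2]
knob 2 [504.8 -27.4] ang 133.9 len 41.4 w 13.4 off [-0.1  1. ]
t 24.02 pos [666.4  38.6 251.7] yaw 108.1 F [ 0.3 -0.2 -0.3] Mz 0.003 open 30.5 grip 0.0 q6 -0.36
[0, 0, np.float64(0.0), np.float64(-0.1), np.float64(0.4), np.float64(33.8)]
[0, 0, np.float64(0.0), np.float64(-0.1), np.float64(0.4), np.float64(33.8)]
t 24.02 at [666.4  38.6 251.7] yaw 108.1
```

Request:
jog_arm([
  [0,0,0,0,0.4,34,30],
  [0,0,0,0,0.4,34,26],
  [0,0,0,0,0,0,12],
  [0,0,0,0,0,0,10],
  [0,0,0,0,0,0,10],
  [0,0,6,0,0,0,10],
  [0,0,6,0,0,0,10],
  [0,0,6,0,0,0,10],
])

```text
t: 25.02
eef_pos: [668.0, 38.8, 184.7]
tcp_rot: [3.14, 0.001, 1.568]
ft_force: [-0.5, -1.2, 1.8]
opening: 0.137
grip_force: 31.3
```

```bash
python3 -c "
from h import *
st();rows(457.3,85.6,252,115.5,up=55)"
```

```text
t 25.02 pos [668.   38.8 184.7] yaw 89.9 F [-0.5 -1.2  1.8] Mz 0.431 open 13.0 grip 31.3 q6 -0.04
[0, 0, np.float64(-6.4), np.float64(11.6), np.float64(-52.7), np.float64(-3.1)]
[0, 0, np.float64(-6.4), np.float64(17.4), np.float64(-51.1), np.float64(-3.1)]
[0, 0, np.float64(-6.4), np.float64(23.0), np.float64(-48.8), np.float64(-3.1)]
[0, 0, np.float64(-6.4), np.float64(28.3), np.float64(-46.0), np.float64(-3.1)]
t 25.02 at [668.   38.8 239.7] yaw 89.9 up first
```

Request:
jog_arm([
  [0,0,0,0,0,0,30],
  [0,0,0,0,0,-55,40],
  [0,0,-6.4,11.6,-52.7,-13,40],
  [0,0,-6.4,17.4,-51.1,0,40],
  [0,0,-6.4,23,-48.8,0,40],
  [0,0,-6.4,28.3,-46,0,40],
  [0,0,0,0,0,0,30],
  [0,0,0,0,0,0,30],
])

```text
t: 26.02
eef_pos: [457.8, 85.5, 252.1]
tcp_rot: [3.139, 0.001, 2.019]
ft_force: [0.4, -0.8, -0.1]
opening: 0.324
grip_force: 0.0
```

```bash
python3 -c "
from h import *
see();st();rows(457.3,85.6,184,115.5,n=2)"
```

```text
knob 3 [457.3  86.4] ang 115.3 len 42.6 w 12.4 off [-0.4  0.8]
knob 0 [610.2 155.1] ang 164.1 len 25.5 w 12.7 off [-9.9  2.6]
knob 1 [665.9  27.5] ang 102.5 len 20.6 w 13.5 off [ -1.3 -11.3]
t 26.07 pos [458.1  85.4 251.7] yaw 115.6 F [-0.7  0.2  0.1] Mz 0.020 open 30.4 grip 0.0 q6 -0.40
[0, 0, np.float64(0.1), np.float64(0.3), np.float64(-0.3), np.float64(33.9)]
[0, 0, np.float64(0.1), np.float64(0.3), np.float64(-0.3), np.float64(33.9)]
t 26.07 at [458.1  85.4 251.7] yaw 115.6
```

Request:
jog_arm([
  [0,0,0,0.3,-0.3,34,30],
  [0,0,0,0.3,0,34,26],
  [0,0,0,0,0,0,12],
  [0,0,0,0,0,0,10],
  [0,0,0,0,0,0,10],
  [0,0,6,0,0,0,10],
  [0,0,6,0,0,0,10],
  [0,0,6,0,0,0,10],
])

```text
t: 27.08
eef_pos: [456.8, 85.9, 183.9]
tcp_rot: [3.14, 0.0, 1.701]
ft_force: [1.0, -0.0, -7.1]
opening: 0.134
grip_force: 30.0
```

```bash
python3 -c "
from h import *
st();rows(620.3,152.6,252,165.3,up=55)"
```

```text
t 27.07 pos [456.8  85.9 183.9] yaw 97.5 F [ 1.  -0.  -7.1] Mz 0.407 open 12.8 grip 30.0 q6 -0.09
[0, 0, np.float64(-9.7), np.float64(6.4), np.float64(24.4), np.float64(-1.9)]
[0, 0, np.float64(-9.7), np.float64(2.2), np.float64(25.1), np.float64(-1.9)]
[0, 0, np.float64(-9.7), np.float64(-2.0), np.float64(25.2), np.float64(-1.9)]
[0, 0, np.float64(-9.7), np.float64(-6.2), np.float64(24.4), np.float64(-1.9)]
[0, 0, np.float64(-9.7), np.float64(-10.3), np.float64(23.0), np.float64(-1.9)]
[0, 0, np.float64(-9.7), np.float64(-14.0), np.float64(21.0), np.float64(-1.9)]
[0, 0, np.float64(-9.7), np.float64(-17.3), np.float64(18.3), np.float64(-1.9)]
t 27.07 at [456.8  85.9 238.9] yaw 97.5 up first
```

Request:
jog_arm([
  [0,0,0,0,0,0,30],
  [0,0,0,0,0,-55,40],
  [0,0,-9.7,6.4,24.4,-13,40],
  [0,0,-9.7,2.2,25.1,0,40],
  [0,0,-9.7,-2,25.2,0,40],
  [0,0,-9.7,-6.2,24.4,0,40],
  [0,0,-9.7,-10.3,23,0,40],
  [0,0,-9.7,-14,21,0,30],
  [0,0,-9.7,-17.3,18.3,0,30],
  [0,0,0,0,0,0,30],
])

```text
t: 28.32
eef_pos: [620.3, 153.4, 251.5]
tcp_rot: [3.141, 0.001, 2.89]
ft_force: [-0.8, 0.1, -0.5]
opening: 0.313
grip_force: 0.0
```

```bash
python3 -c "
from h import *
see();st();rows(620.3,152.6,184,164.8,n=2)"
```

```text
knob 3 [458.2  86.3] ang 98.1 len 42.8 w 13.2 off [0.5 0.7]
knob 0 [619.8 153.2] ang 164.0 len 43.3 w 12.4 off [-0.2  0.7]
t 28.38 pos [619.4 153.1 251.4] yaw 165.4 F [0.6 0.4 0.6] Mz 0.021 open 30.3 grip 0.0 q6 -1.18
[0, 0, np.float64(0.3), np.float64(-0.5), np.float64(-0.1), np.float64(33.7)]
[0, 0, np.float64(0.3), np.float64(-0.5), np.float64(-0.1), np.float64(33.7)]
t 28.38 at [619.4 153.1 251.4] yaw 165.4
```

Request:
jog_arm([
  [0,0,0.5,-0.5,0,34,30],
  [0,0,0.5,-0.5,0,34,26],
  [0,0,0,0,0,0,12],
  [0,0,0,0,0,0,10],
  [0,0,0,0,0,0,10],
  [0,0,3,0,0,0,10],
  [0,0,3,0,0,0,10],
  [0,0,3,0,0,0,10],
])

```text
t: 29.38
eef_pos: [620.8, 152.8, 184.6]
tcp_rot: [3.141, 0.002, 2.713]
ft_force: [-0.5, -0.5, 1.3]
opening: 0.139
grip_force: 30.2
```

```bash
python3 -c "
from h import *
st()"
```

```text
t 29.38 pos [620.8 152.8 184.6] yaw 155.4 F [-0.5 -0.5  1.3] Mz 0.316 open 13.2 grip 30.2 q6 -1.00
```

Request:
jog_arm([
  [0,0,3,0,0,0,10],
  [0,0,3,0,0,0,10],
])

```text
t: 29.62
eef_pos: [620.8, 152.8, 184.6]
tcp_rot: [3.141, 0.002, 2.608]
ft_force: [0.4, -0.8, 1.0]
opening: 0.136
grip_force: 30.2
```

```bash
python3 -c "
from h import *
st()"
```

```text
t 29.62 pos [620.8 152.8 184.6] yaw 149.4 F [ 0.4 -0.8  1. ] Mz 0.384 open 12.9 grip 30.2 q6 -0.90
```

```bash
python3 -c "
from h import *
rows(505.1,-28.4,252,133.6,up=55)"
```

```text
[0, 0, np.float64(4.0), np.float64(1.9), np.float64(-53.7), np.float64(-3.1)]
[0, 0, np.float64(4.0), np.float64(-1.8), np.float64(-53.7), np.float64(-3.1)]
[0, 0, np.float64(4.0), np.float64(-5.5), np.float64(-53.4), np.float64(-3.1)]
[0, 0, np.float64(4.0), np.float64(-9.2), np.float64(-52.9), np.float64(-3.1)]
t 29.62 at [620.8 152.8 239.6] yaw 149.4 up first
```

Request:
jog_arm([
  [0,0,0,0,0,0,30],
  [0,0,0,0,0,-55,40],
  [0,0,4,1.9,-53.7,-13,40],
  [0,0,4,-1.8,-53.7,0,40],
  [0,0,4,-5.5,-53.4,0,40],
  [0,0,4,-9.2,-52.9,0,40],
  [0,0,0,0,0,0,30],
  [0,0,0,0,0,0,30],
])

```text
t: 30.62
eef_pos: [505.4, -28.1, 251.8]
tcp_rot: [3.14, 0.001, 2.331]
ft_force: [0.2, 0.1, 0.0]
opening: 0.325
grip_force: 0.0
```

```bash
python3 -c "
from h import *
see();st();rows(505,-28.4,184,133.6,n=2)"
```

```text
knob 3 [457.5  85.3] ang 98.4 len 42.9 w 12.4 off [-0.3 -0.3]
knob 2 [504.3 -28.6] ang 133.7 len 43.0 w 12.5 off [-0.6 -0.2]
knob 1 [666.8  33.4] ang 92.8 len 32.4 w 13.7 off [-0.4 -5.4]
t 30.68 pos [505.5 -27.7 251.6] yaw 133.6 F [-0.9  0.8  0.4] Mz 0.004 open 30.2 grip 0.0 q6 -0.95
[0, 0, np.float64(-0.0), np.float64(-0.1), np.float64(-0.4), np.float64(33.8)]
[0, 0, np.float64(-0.0), np.float64(-0.1), np.float64(-0.4), np.float64(33.8)]
t 30.68 at [505.5 -27.7 251.6] yaw 133.6
```

Request:
jog_arm([
  [0,0,0,0,-0.4,34,30],
  [0,0,0,0,-0.4,34,26],
  [0,0,0,0,0,0,12],
  [0,0,0,0,0,0,10],
  [0,0,0,0,0,0,10],
  [0,0,4,0,0,0,10],
  [0,0,4,0,0,0,10],
  [0,0,4,0,0,0,10],
])

```text
t: 31.68
eef_pos: [504.4, -28.7, 183.9]
tcp_rot: [3.141, 0.001, 2.119]
ft_force: [0.1, -0.1, -5.4]
opening: 0.134
grip_force: 30.1
```

```bash
python3 -c "
from h import *
st()"
```

```text
t 31.68 pos [504.4 -28.7 183.9] yaw 121.4 F [ 0.1 -0.1 -5.4] Mz 0.534 open 12.7 grip 30.1 q6 -0.74
```

Request:
jog_arm([
  [0,0,1,0,0,0,10],
])

```text
t: 31.8
eef_pos: [504.4, -28.7, 183.9]
tcp_rot: [3.141, 0.001, 2.103]
ft_force: [-1.5, -0.0, -2.3]
opening: 0.138
grip_force: 30.1
```

```bash
python3 -c "
from h import *
st();rows(667.2,38.6,252,90,up=55)"
```

```text
t 31.80 pos [504.4 -28.7 183.9] yaw 120.5 F [-1.5 -0.  -2.3] Mz 0.525 open 13.1 grip 30.1 q6 -0.72
[0, 0, np.float64(7.6), np.float64(-6.2), np.float64(43.6), np.float64(-3.3)]
[0, 0, np.float64(7.6), np.float64(-0.3), np.float64(44.0), np.float64(-3.3)]
[0, 0, np.float64(7.6), np.float64(5.5), np.float64(43.7), np.float64(-3.3)]
[0, 0, np.float64(7.6), np.float64(11.3), np.float64(42.6), np.float64(-3.3)]
t 31.80 at [504.4 -28.7 238.9] yaw 120.5 up first
```

Request:
jog_arm([
  [0,0,0,0,0,0,30],
  [0,0,0,0,0,-55,40],
  [0,0,7.6,-6.2,43.6,-13,40],
  [0,0,7.6,-0.3,44,0,40],
  [0,0,7.6,5.5,43.7,0,40],
  [0,0,7.6,11.3,42.6,0,40],
  [0,0,0,0,0,0,30],
  [0,0,0,0,0,0,30],
])

```text
t: 32.8
eef_pos: [666.6, 38.5, 251.3]
tcp_rot: [-3.141, -0.0, 1.574]
ft_force: [-0.0, 0.1, -0.9]
opening: 0.323
grip_force: 0.0
```

```bash
python3 -c "
from h import *
see();st();rows(667.2,38.6,184,90.2,n=2)"
```

```text
knob 0 [620.3 152.7] ang 150.4 len 43.9 w 13.1 off [0.3 0.2]
knob 1 [667.5  38.9] ang 90.2 len 42.9 w 12.5 off [0.3 0.1]
knob 2 [505.7 -28.9] ang 123.1 len 30.8 w 13.8 off [ 0.8 -0.5]
t 32.85 pos [666.4  38.3 251.5] yaw 90.2 F [0.1 0.1 0.3] Mz -0.011 open 30.1 grip 0.0 q6 -0.04
[0, 0, np.float64(-0.0), np.float64(0.1), np.float64(0.4), np.float64(33.7)]
[0, 0, np.float64(-0.0), np.float64(0.1), np.float64(0.4), np.float64(33.7)]
t 32.85 at [666.4  38.3 251.5] yaw 90.2
```

Request:
jog_arm([
  [0,0,0,0,0.4,34,30],
  [0,0,0,0,0.4,34,26],
  [0,0,0,0,0,0,12],
  [0,0,0,0,0,0,10],
  [0,0,0,0,0,0,10],
  [0,0,4,0,0,0,10],
  [0,0,4,0,0,0,10],
])

```text
t: 33.72
eef_pos: [668.1, 38.4, 184.6]
tcp_rot: [3.14, 0.0, 1.431]
ft_force: [-0.3, -2.0, 0.7]
opening: 0.136
grip_force: 31.6
```

```bash
python3 -c "
from h import *
st()"
```

```text
t 33.73 pos [668.1  38.4 184.6] yaw 82.0 F [-0.3 -2.   0.7] Mz 0.399 open 12.9 grip 31.6 q6 0.10
```

Request:
jog_arm([
  [0,0,4,0,0,0,10],
  [0,0,4,0,0,0,10],
])

```text
t: 33.98
eef_pos: [668.0, 38.4, 184.6]
tcp_rot: [3.14, 0.0, 1.292]
ft_force: [-0.4, -0.7, 0.1]
opening: 0.14
grip_force: 31.6
```

```bash
python3 -c "
from h import *
st();rows(457.5,85.6,252,98.2,up=55)"
```

```text
t 33.98 pos [668.   38.4 184.6] yaw 74.0 F [-0.4 -0.7  0.1] Mz 0.451 open 13.3 grip 31.6 q6 0.24
[0, 0, np.float64(-6.0), np.float64(-3.1), np.float64(-53.8), np.float64(-3.1)]
[0, 0, np.float64(-6.0), np.float64(2.6), np.float64(-53.9), np.float64(-3.1)]
[0, 0, np.float64(-6.0), np.float64(8.2), np.float64(-53.3), np.float64(-3.1)]
[0, 0, np.float64(-6.0), np.float64(13.8), np.float64(-52.2), np.float64(-3.1)]
t 33.98 at [668.   38.4 239.6] yaw 74.0 up first
```

Request:
jog_arm([
  [0,0,0,0,0,0,30],
  [0,0,0,0,0,-55,40],
  [0,0,-6,-3.1,-53.8,-13,40],
  [0,0,-6,2.6,-53.9,0,40],
  [0,0,-6,8.2,-53.3,0,40],
  [0,0,-6,13.8,-52.2,0,40],
  [0,0,0,0,0,0,30],
  [0,0,0,0,0,0,30],
])

```text
t: 34.98
eef_pos: [458.2, 85.9, 252.1]
tcp_rot: [3.139, 0.0, 1.713]
ft_force: [0.6, -0.4, -0.1]
opening: 0.327
grip_force: 0.0
```

```bash
python3 -c "
from h import *
see();st();rows(457.4,85.6,184,98.2,n=2)"
```

```text
knob 0 [618.9 152.7] ang 148.1 len 43.6 w 13.3 off [-1.2  0.2]
knob 3 [457.4  86.4] ang 98.4 len 42.5 w 12.3 off [-0.3  0.8]
t 35.02 pos [458.5  85.8 251.8] yaw 98.1 F [-0.2 -0.2  0.4] Mz 0.011 open 30.3 grip 0.0 q6 -0.10
[0, 0, np.float64(-0.1), np.float64(-0.0), np.float64(-0.5), np.float64(33.9)]
[0, 0, np.float64(-0.1), np.float64(-0.0), np.float64(-0.5), np.float64(33.9)]
t 35.02 at [458.5  85.8 251.8] yaw 98.1
```

Request:
jog_arm([
  [0,0,0,0,-0.5,34,30],
  [0,0,0,0,-0.5,34,26],
  [0,0,0,0,0,0,12],
  [0,0,0,0,0,0,10],
  [0,0,0,0,0,0,10],
  [0,0,4,0,0,0,10],
  [0,0,4,0,0,0,10],
  [0,0,4,0,0,0,10],
])

```text
t: 36.02
eef_pos: [456.7, 85.7, 183.9]
tcp_rot: [3.14, 0.0, 1.501]
ft_force: [1.0, -0.8, -6.9]
opening: 0.135
grip_force: 30.1
```

```bash
python3 -c "
from h import *
st()"
```

```text
t 36.02 pos [456.7  85.7 183.9] yaw 86.0 F [ 1.  -0.8 -6.9] Mz 0.515 open 12.8 grip 30.1 q6 0.11
```

Request:
jog_arm([
  [0,0,2,0,0,0,10],
])

```text
t: 36.15
eef_pos: [456.7, 85.7, 183.9]
tcp_rot: [3.14, -0.0, 1.467]
ft_force: [1.7, -0.2, -4.2]
opening: 0.135
grip_force: 30.1
```

```bash
python3 -c "
from h import *
st();rows(667.3,38.6,252,74.2,up=55)"
```

```text
t 36.15 pos [456.7  85.7 183.9] yaw 84.1 F [ 1.7 -0.2 -4.2] Mz 0.544 open 12.8 grip 30.1 q6 0.15
[0, 0, np.float64(2.5), np.float64(-6.3), np.float64(53.6), np.float64(-3.3)]
[0, 0, np.float64(2.5), np.float64(-4.0), np.float64(53.8), np.float64(-3.3)]
[0, 0, np.float64(2.5), np.float64(-1.7), np.float64(53.9), np.float64(-3.3)]
[0, 0, np.float64(2.5), np.float64(0.7), np.float64(53.9), np.float64(-3.3)]
t 36.15 at [456.7  85.7 238.9] yaw 84.1 up first
```

Request:
jog_arm([
  [0,0,0,0,0,0,30],
  [0,0,0,0,0,-55,40],
  [0,0,2.5,-6.3,53.6,-13,40],
  [0,0,2.5,-4,53.8,0,40],
  [0,0,2.5,-1.7,53.9,0,40],
  [0,0,2.5,0.7,53.9,0,40],
  [0,0,0,0,0,0,30],
  [0,0,0,0,0,0,30],
])

```text
t: 37.15
eef_pos: [666.2, 38.6, 251.2]
tcp_rot: [-3.141, -0.0, 1.294]
ft_force: [0.1, -0.0, -0.3]
opening: 0.323
grip_force: 0.0
```

```bash
python3 -c "
from h import *
see();st();rows(667.3,38.6,184,74.4,n=2)"
```

```text
knob 0 [620.5 152.7] ang 150.6 len 42.9 w 12.8 off [0.5 0.2]
knob 1 [667.7  38.8] ang 75.3 len 43.5 w 12.4 off [ 0.5 -0. ]
t 37.20 pos [666.   38.7 251.5] yaw 74.1 F [ 0.5 -0.3 -0.2] Mz -0.018 open 30.4 grip 0.0 q6 0.24
[0, 0, np.float64(-0.1), np.float64(0.1), np.float64(0.6), np.float64(33.7)]
[0, 0, np.float64(-0.1), np.float64(0.1), np.float64(0.6), np.float64(33.7)]
t 37.20 at [666.   38.7 251.5] yaw 74.1
```

Request:
jog_arm([
  [0,0,0,0,0.6,34,30],
  [0,0,0,0,0.6,34,26],
  [0,0,0,0,0,0,12],
  [0,0,0,0,0,0,10],
  [0,0,0,0,0,0,10],
  [0,0,3,0,0,0,10],
  [0,0,3,0,0,0,10],
  [0,0,3,0,0,0,10],
])

```text
t: 38.2
eef_pos: [668.1, 38.2, 184.6]
tcp_rot: [3.14, -0.0, 1.136]
ft_force: [-0.7, -0.3, -0.7]
opening: 0.137
grip_force: 31.5
```

```bash
python3 -c "
from h import *
st()"
```

```text
t 38.20 pos [668.1  38.2 184.6] yaw 65.1 F [-0.7 -0.3 -0.7] Mz 0.525 open 13.1 grip 31.5 q6 0.39
```

Request:
jog_arm([
  [0,0,2,0,0,0,10],
])

```text
t: 38.33
eef_pos: [668.2, 38.2, 184.6]
tcp_rot: [3.14, -0.001, 1.101]
ft_force: [-2.2, -0.7, 3.5]
opening: 0.138
grip_force: 31.6
```

```bash
python3 -c "
from h import *
st();rows(620.5,152.7,252,150.4,up=55)"
```

```text
t 38.33 pos [668.2  38.2 184.6] yaw 63.1 F [-2.2 -0.7  3.5] Mz 0.593 open 13.1 grip 31.6 q6 0.43
[0, 0, np.float64(-9.7), np.float64(8.9), np.float64(-10.5), np.float64(-1.4)]
[0, 0, np.float64(-9.7), np.float64(10.6), np.float64(-8.8), np.float64(-1.4)]
[0, 0, np.float64(-9.7), np.float64(11.9), np.float64(-6.9), np.float64(-1.4)]
[0, 0, np.float64(-9.7), np.float64(12.9), np.float64(-4.8), np.float64(-1.4)]
[0, 0, np.float64(-9.7), np.float64(13.5), np.float64(-2.6), np.float64(-1.4)]
[0, 0, np.float64(-9.7), np.float64(13.8), np.float64(-0.2), np.float64(-1.4)]
[0, 0, np.float64(-9.7), np.float64(13.6), np.float64(2.1), np.float64(-1.4)]
[0, 0, np.float64(-9.7), np.float64(13.1), np.float64(4.3), np.float64(-1.4)]
[0, 0, np.float64(-9.7), np.float64(12.2), np.float64(6.5), np.float64(-1.4)]
t 38.33 at [668.2  38.2 239.6] yaw 63.1 up first
```

Request:
jog_arm([
  [0,0,0,0,0,0,30],
  [0,0,0,0,0,-55,40],
  [0,0,-9.7,8.9,-10.5,-13,40],
  [0,0,-9.7,10.6,-8.8,0,40],
  [0,0,-9.7,11.9,-6.9,0,40],
  [0,0,-9.7,12.9,-4.8,0,40],
  [0,0,-9.7,13.5,-2.6,0,40],
  [0,0,-9.7,13.8,-0.2,0,40],
  [0,0,-9.7,13.6,2.1,0,30],
  [0,0,-9.7,13.1,4.3,0,30],
])

```text
t: 39.58
eef_pos: [625.5, 140.2, 251.5]
tcp_rot: [3.141, 0.0, 2.462]
ft_force: [0.1, 0.1, 0.1]
opening: 0.322
grip_force: 0.0
```

Request:
jog_arm([
  [0,0,-9.7,12.2,6.5,0,30],
  [0,0,0,0,0,0,30],
  [0,0,0,0,0,0,30],
])

```text
t: 39.95
eef_pos: [620.5, 152.3, 251.4]
tcp_rot: [3.141, 0.0, 2.621]
ft_force: [0.8, -1.0, -0.4]
opening: 0.316
grip_force: 0.0
```

```bash
python3 -c "
from h import *
see();st();rows(620.3,152.7,184,150,n=2)"
```

```text
knob 3 [458.3  86.5] ang 86.9 len 43.4 w 13.2 off [0.5 0.9]
knob 0 [619.6 153.3] ang 150.0 len 42.9 w 11.7 off [-0.4  0.8]
t 40.00 pos [620.5 152.1 251.3] yaw 150.2 F [-0.3  0.1 -0.1] Mz -0.044 open 29.8 grip 0.0 q6 -0.91
[0, 0, np.float64(0.1), np.float64(0.2), np.float64(0.2), np.float64(33.7)]
[0, 0, np.float64(0.1), np.float64(0.2), np.float64(0.2), np.float64(33.7)]
t 40.00 at [620.5 152.1 251.3] yaw 150.2
```

Request:
jog_arm([
  [0,0,0,0.2,0.2,34,30],
  [0,0,0,0,0.2,34,26],
  [0,0,0,0,0,0,12],
  [0,0,0,0,0,0,10],
  [0,0,0,0,0,0,10],
  [0,0,4,0,0,0,10],
  [0,0,4,0,0,0,10],
])

```text
t: 40.88
eef_pos: [620.5, 152.8, 184.2]
tcp_rot: [3.141, 0.001, 2.484]
ft_force: [0.3, -2.2, -3.0]
opening: 0.133
grip_force: 30.0
```

```bash
python3 -c "
from h import *
st()"
```

```text
t 40.88 pos [620.5 152.8 184.2] yaw 142.3 F [ 0.3 -2.2 -3. ] Mz 0.382 open 12.6 grip 30.0 q6 -0.77
```

Request:
jog_arm([
  [0,0,4,0,0,0,10],
  [0,0,4,0,0,0,10],
])

```text
t: 41.12
eef_pos: [620.5, 152.8, 184.3]
tcp_rot: [3.141, 0.001, 2.344]
ft_force: [-0.9, -2.3, -2.9]
opening: 0.136
grip_force: 30.0
```

```bash
python3 -c "
from h import *
st()"
```

```text
t 41.12 pos [620.5 152.8 184.3] yaw 134.3 F [-0.9 -2.3 -2.9] Mz 0.449 open 12.9 grip 30.0 q6 -0.63
```

Request:
jog_arm([
  [0,0,4,0,0,0,10],
  [0,0,4,0,0,0,10],
])

```text
t: 41.38
eef_pos: [620.4, 152.8, 184.3]
tcp_rot: [3.141, 0.001, 2.205]
ft_force: [-0.7, -2.5, -3.0]
opening: 0.135
grip_force: 30.1
```

```bash
python3 -c "
from h import *
st()"
```

```text
t 41.38 pos [620.4 152.8 184.3] yaw 126.3 F [-0.7 -2.5 -3. ] Mz 0.524 open 12.8 grip 30.1 q6 -0.49
```

Request:
jog_arm([
  [0,0,2.5,0,0,0,10],
])

```text
t: 41.5
eef_pos: [620.4, 152.8, 184.3]
tcp_rot: [3.141, 0.001, 2.162]
ft_force: [0.2, -2.4, -1.3]
opening: 0.138
grip_force: 30.1
```

```bash
python3 -c "
from h import *
st();rows(505,-28.4,252,120.8,up=55)"
```

```text
t 41.50 pos [620.4 152.8 184.3] yaw 123.8 F [ 0.2 -2.4 -1.3] Mz 0.554 open 13.1 grip 30.1 q6 -0.45
[0, 0, np.float64(0.8), np.float64(-21.5), np.float64(-49.2), np.float64(-3.2)]
[0, 0, np.float64(0.8), np.float64(-22.2), np.float64(-48.9), np.float64(-3.2)]
[0, 0, np.float64(0.8), np.float64(-22.8), np.float64(-48.6), np.float64(-3.2)]
[0, 0, np.float64(0.8), np.float64(-23.5), np.float64(-48.3), np.float64(-3.2)]
t 41.50 at [620.4 152.8 239.3] yaw 123.8 up first
```

Request:
jog_arm([
  [0,0,0,0,0,0,30],
  [0,0,0,0,0,-55,40],
  [0,0,0.8,-21.5,-49.2,-13,40],
  [0,0,0.8,-22.2,-48.9,0,40],
  [0,0,0.8,-22.8,-48.6,0,40],
  [0,0,0.8,-23.5,-48.3,0,40],
  [0,0,0,0,0,0,30],
  [0,0,0,0,0,0,30],
])

```text
t: 42.5
eef_pos: [505.4, -28.0, 252.0]
tcp_rot: [3.14, 0.001, 2.106]
ft_force: [0.9, 0.2, -0.2]
opening: 0.323
grip_force: 0.0
```

```bash
python3 -c "
from h import *
see();st();rows(505,-28.4,184,121,n=2)"
```

```text
knob 3 [457.6  85.5] ang 86.7 len 43.6 w 12.5 off [-0.2 -0.1]
knob 0 [617.5 144.8] ang 130.8 len 33.1 w 4.4 off [-2.5 -7.7]
knob 2 [504.5 -28.3] ang 121.7 len 43.0 w 12.5 off [-0.4  0.1]
knob 1 [660.3  34. ] ang 64.6 len 15.9 w 5.4 off [-6.9 -4.8]
t 42.55 pos [505.5 -27.6 251.7] yaw 120.7 F [ 0.  -0.4 -0.3] Mz 0.020 open 30.2 grip 0.0 q6 -0.72
[0, 0, np.float64(-0.1), np.float64(-0.2), np.float64(-0.4), np.float64(33.8)]
[0, 0, np.float64(-0.1), np.float64(-0.2), np.float64(-0.4), np.float64(33.8)]
t 42.55 at [505.5 -27.6 251.7] yaw 120.7
```

Request:
jog_arm([
  [0,0,-0.5,-0.2,-0.4,34,30],
  [0,0,0,-0.2,-0.4,34,26],
  [0,0,0,0,0,0,12],
  [0,0,0,0,0,0,10],
  [0,0,0,0,0,0,10],
  [0,0,1.5,0,0,0,10],
  [0,0,1.5,0,0,0,10],
])

```text
t: 43.42
eef_pos: [504.6, -28.8, 183.8]
tcp_rot: [3.141, 0.001, 2.062]
ft_force: [-0.8, 1.2, -0.1]
opening: 0.141
grip_force: 30.1
```

```bash
python3 -c "
from h import *
st()"
```

```text
t 43.42 pos [504.6 -28.8 183.8] yaw 118.1 F [-0.8  1.2 -0.1] Mz 0.450 open 13.4 grip 30.1 q6 -0.68
```

Request:
jog_arm([
  [0,0,1.5,0,0,0,10],
])

```text
t: 43.55
eef_pos: [504.6, -28.9, 183.8]
tcp_rot: [3.141, 0.001, 2.035]
ft_force: [-0.2, 0.2, 1.8]
opening: 0.136
grip_force: 30.1
```

```bash
python3 -c "
from h import *
st();rows(457.4,85.6,252,86.5,up=55)"
```

```text
t 43.55 pos [504.6 -28.9 183.8] yaw 116.6 F [-0.2  0.2  1.8] Mz 0.494 open 12.9 grip 30.1 q6 -0.65
[0, 0, np.float64(10.0), np.float64(41.2), np.float64(3.0), np.float64(-4.4)]
[0, 0, np.float64(10.0), np.float64(41.1), np.float64(-4.2), np.float64(-4.4)]
[0, 0, np.float64(10.0), np.float64(39.7), np.float64(-11.3), np.float64(-4.4)]
t 43.55 at [504.6 -28.9 238.8] yaw 116.6 up first
```

Request:
jog_arm([
  [0,0,1.5,0,0,0,10],
  [0,0,1.5,0,0,0,10],
])

```text
t: 43.8
eef_pos: [504.6, -28.9, 183.7]
tcp_rot: [3.141, 0.001, 1.983]
ft_force: [-0.7, 0.9, 5.6]
opening: 0.137
grip_force: 30.2
```

```bash
python3 -c "
from h import *
st();rows(457.4,85.6,252,86.5,up=55)"
```

```text
t 43.80 pos [504.6 -28.9 183.7] yaw 113.6 F [-0.7  0.9  5.6] Mz 0.588 open 13.0 grip 30.2 q6 -0.60
[0, 0, np.float64(9.0), np.float64(41.3), np.float64(0.9), np.float64(-4.4)]
[0, 0, np.float64(9.0), np.float64(40.9), np.float64(-5.6), np.float64(-4.4)]
[0, 0, np.float64(9.0), np.float64(39.5), np.float64(-12.0), np.float64(-4.4)]
t 43.80 at [504.6 -28.9 238.7] yaw 113.6 up first
```

Request:
jog_arm([
  [0,0,0,0,0,0,30],
  [0,0,0,0,0,0,40],
  [0,0,0,0,0,-55,40],
  [0,0,0,0,0,-50,40],
  [0,0,0,0,0,0,40],
  [0,0,0,0,0,0,40],
  [0,0,0,0,0,0,40],
  [0,0,0,0,0,0,40],
])

```text
t: 44.8
eef_pos: [504.2, -28.8, 287.2]
tcp_rot: [-3.14, -0.001, 1.984]
ft_force: [-0.0, 0.0, -0.4]
opening: 0.422
grip_force: 0.0
```

Run:
```python
from h import *
see();st()
_,r,P=knobs("wrist")
q=P.reshape(-1,4)[:,:3]; c=np.cos(np.radians(22.45)); s=np.sin(np.radians(22.45))
d=q[:,:2]-[562.5,62.1]; x=d@[c,s]; y=d@[-s,c]
m=(abs(x)<55)&(abs(y)<70)&(abs(q[:,2]-73)<7)&(np.hypot(x,y)>35)
A=np.c_[x,y,np.ones(len(x))][m]; k=np.linalg.lstsq(A,q[m,2],rcond=None)[0]; print("cover top plane",k.round(4),m.sum())
```

```text
knob 3 [457.6  85.8] ang 86.8 len 43.9 w 12.5 off [-0.2  0.2]
knob 0 [619.5 152.6] ang 126.6 len 43.7 w 14.1 off [-0.6  0.1]
knob 2 [504.6 -28.3] ang 116.0 len 43.2 w 12.4 off [-0.3  0.1]
knob 1 [666.5  38.4] ang 66.9 len 43.5 w 13.3 off [-0.7 -0.4]
t 44.85 pos [504.3 -28.8 287.4] yaw 113.7 F [0.6 0.3 0.4] Mz 0.015 open 40.1 grip 0.0 q6 -0.60
cover top plane [-7.00000e-04  5.70000e-03  7.18402e+01] 15090
```

```bash
python3 -c "
from cell import env
print(env.job_done())"
```

```text
the job is handed in; nothing more can be done
None
```

I've handed the job in: by my torque readings all four knobs are snug at about 0.54–0.59 N m. The cover sits on its seats at about 71.8 mm on top (72 expected). The gripper let go at about 45 s. No verdict came back. Two points are uncertain: the camera showed a 0.0057 rad tilt, close to the 0.006 limit, and knob 0 briefly got further ahead of knob 2 than I had planned.

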